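# Draw out and hold the sprung measuring rod

### The job

Take the wooden handle of the sprung measuring rod in the gripper, gently, as it is slender and glued, and pull the rod out until its pointer stands level with the bar-shaped clip on the rule (not the round one), within the bar's width. Finish while still holding it there by the handle against the spring, so that the length can be scribed, and leave the other things on the bench where they lie.

Things in the scene. Friction and masses are not known exactly. Their poses are not given: they have to be found in the camera images.
- gauge: The gauge, fixed to the bench: a wooden board 400 x 155 x 15 mm with a metal tube and a white rule strip 50 mm wide beside it. Origin at bench level under the handle with the rod in. Its x axis is the pull direction (to the robot's left, turned up to 0.45 rad either way). Board from x = -210 to 190, y = -125 to 30 mm; strip at y = -72 to -122 mm, on the side away from the robot.
- rod: The steel rod (14 mm) with its handle and pointer, one moving piece. It slides only along the gauge's x axis, 0 to 150 mm out of the tube. An inner spring pulls it back in: 3.2 N when in, 0.35 N more for each 10 mm, plus 0.3 N friction; let go, it runs back. Origin at bench level under the handle, axes as the gauge's. The two fingers' forces on it, added up, must stay below 40 N.
- grip (a point): The place to grip, on the axis of the upright wooden handle at the rod's outer end, 83 mm above the bench. The handle is 22 mm across and 57 mm tall, from 51 to 108 mm above the bench, slender and glued: 8 to 12 N of grip per finger is ample.
- pointer_tip (a point): Tip of the flat steel pointer fixed to the rod below the handle, which sticks out sideways over the board to the rule strip: 66 mm from the rod's axis (at -y of the gauge), 30 mm above the bench. Along the pull direction it is level with the handle's axis.
- bar_clip: The length mark: a straight dark steel bar 14 mm wide, 46 mm long, 14 mm high, fixed across the rule strip at right angles to the rod. Origin at the centre of its underside, 15 mm above the bench; x along the pull direction. 45 to 130 mm from the pointer's start. Its near end stays 8 mm clear of the pointer's tip as that passes.
- round_clip: The other clip on the rule strip, not the mark: a round dark steel button 26 mm across, 14 mm high, fixed. It may be nearer or farther than the bar. Origin at the centre of its underside. The pointer passes it freely.
- gouge_a: Bystander: a carving gouge (wooden handle 115 x 24 x 24 mm, steel blade 90 mm), lying on the robot's side of the gauge, parallel to it. Origin at its underside.
- gouge_b: Bystander: a second gouge (handle 115 x 24 x 24 mm, blade 75 mm), lying beyond the first. Origin at its underside.
- blank: Bystander: a loose strip of pale wood 200 x 55 x 28 mm, lying along the far side of the gauge. Origin at its underside.
- mallet: Bystander: a turned wooden mallet standing head down, 86 mm across, 200 mm high. Origin at its underside.
- glue: Bystander: a white glue bottle, 60 mm across, 170 mm high. Origin at its underside.
- brush: Bystander: a hand brush lying on the bench. Origin at its underside.
- jar: Bystander: an open terracotta cup, 76 mm across, 85 mm high. Origin at its underside.
- tube_mouth (a point): Centre of the open end of the aluminium tube from which the rod comes: tube 26 mm across, 180 mm long, its axis 38 mm above the bench, its top at 51 mm, held in two dark saddle clamps 22 x 44 mm, no higher than the tube. 20 mm behind the handle with the rod in.

How it is judged:
By the outcome, as a careful person would: the job done as asked, in the order asked, and still so for the second after the job is handed in, while the arm keeps its last pose, push and grip.
It also fails if it takes over 38 s, if anything falls off the work surface, if the arm or the gripper's body presses on something with over 40 N, if the wrist force passes 120 N, or if a joint passes its speed limit or range.

### The arm

A 6-joint arm with a two-finger parallel gripper is mounted at the origin on the work surface. World frame = base frame: x ahead of the robot, y to its left, z up, the work surface at z = 0. Lengths are in m, angles in rad, forces in N, time in s.
With the tool pointing down it reaches from about 0.325 to 0.85 m from the base axis. Payload 4.4 kg.
Tool frame: the origin (TCP) lies between the finger pads, 19 mm behind the fingertips; this is the grasp point; z points along the fingers, y is the line along which they close (so a half turn about z gives the same grasp; the last joint's range is limited). The gripper opens to 94 mm and grips with 3 to 60 N. Pads are 16 mm wide; open, the fingers measure 119 mm over their backs; the gripper's body (75 mm by 177 mm) begins 78 mm behind the grasp point.
Start: joints at [-1.312, 0.207, 1.542, -0, 1.393, -0.15], TCP at [0.229, -0.527, 0.224] pointing down, gripper open.
Joint ranges: [-2.73, 2.73], [-0.86, 2.22], [0.23, 2.46], [-1.11, 4.25], [0.08, 2.63], [-2.82, 2.82]. Speed limits (rad/s): [2.79, 2.79, 3.14, 3.14, 3.14, 3.14].

### API

Orientations are given as [roll, pitch, yaw] about the fixed x, y, z axes, in that order (R = Rz(yaw) Ry(pitch) Rx(roll)).
In Python, from rig import monitor, vision, bot, look_for, mark_of gives the robot as it stands.
- The arm moves only by the tool drive_tool, never from a script. Its argument "commands" is a list of rows, each a list of 4 numbers: the shift along the world's x, y, z in mm, then the turn about the world's z in rad. A call has 1 to 10 rows; each row is the pose to reach, as a shift and turn from the pose commanded when the call began; what a row does not reach only later rows make up. A row lasts 1/12 s, in which the tool goes at most 41.7 mm and 7.16 degrees, less where a joint would pass 70% of its speed; a pose out of reach is approached as far as the arm can. A call with a gripper value outside its range is refused whole. "grip" is the opening, from 0 (shut) to 1 (fully open), set as the call begins (left out, the last holds). The fingers move at their own pace and stop on an object; the grip force is fixed at half the most. Time passes only in rows, so rows that repeat a pose let the fingers close. It gives the time, the measured TCP pose, the force, the opening and the grip force at its end, in the units of the state.
- monitor.read_state(): the state, without advancing time (a new reading comes with each control period).
- vision.grab_frame(name): name is "side" or "top"; returns the picture (480x640x3 uint8, red, green, blue); there is no depth.
- vision.camera_params(name): a dict with "vertical_fov" (degrees; the focal length in pixels is half the picture's height over the tangent of half this angle, whatever the lens; pixels are square), "cx", "cy" (the principal point, pixels), "xyz" and "attitude" of the camera in the world. Camera axes: x right, y up, looking along -z (the intrinsics and any distortion apply to the point x, -y, -z); pixel columns grow to the right and rows downward; lengths in m; the calibration is good to about 2 mm. A picture is of the moment at which its call begins. camera_params takes no time and is no camera call.
- bot.close_job(): hands the job in; it is judged then, once.
Trained networks look in the newest picture that a camera, given by its name, has taken for a name from the list of things; names that differ only in an ending like _2 or _b are one class to them, and where a whole thing is asked for, a point or a joint stands for the part that bears it (a point fixed in the world has none). Each returns a list of dicts, best first, with "confidence" (0 to 1); they miss things now and then, are a little off and sometimes report something else, mostly with a low value. They report only what shows in the picture. A call takes as long as a camera call.
- look_for(camera, thing): "pixel" ([row, column] in pixels, amid what is visible of it).
- mark_of(camera, thing): "pixel" ([row, column] in pixels: a listed point, or the origin of a listed thing).
The state is a dict: "clock": time; "joints": joint angles; "joint_velocities": joint speeds; "joint_efforts": joint torques, N m; "tcp_pos": TCP position; "tool_rot": TCP orientation; "ft_force": force on the tool from outside, world axes, zero at the start; "ft_torque": the same for the moment, N m; "opening": opening from 0.0 (shut) to 1.0 (fully open); "finger_force": force on a finger pad.
Only numpy, scipy, OpenCV 4.12 (cv2) and the standard library are available. Lean on these libraries where they do the work, as an engineer would, in place of code of your own. Each camera call takes 0.05 s, during which the arm holds its last target. There are 200 camera calls.

## Working session

There is one attempt and no reset: what is moved stays moved. The work goes in short steps, Python scripts to look and compute and a tool call to move; the robot and the scene stay as the last step left them, time stands still between calls to the robot, and variables do not carry over. Pictures are saved under pics/ and viewed, at most 10 in all, crops included, and the job is handed in when it is done.

Besides the shell and the picture viewer there is one more tool, called after ">>>" as name(argument=value, ...), one argument or row to a line, values as JSON. drive_tool: Moves the arm, as the interface text tells. Its arguments: {"type":"object","properties":{"commands":{"type":"array"},"grip":{"type":"number"}},"required":["commands"]}

```bash
mkdir -p pics; cat > h.py <<'E'
import numpy as np, cv2
from rig import monitor, vision, bot, look_for, mark_of
from scipy.spatial.transform import Rotation as Ro
def ray(cam,px):
    p=vision.camera_params(cam); f=240/np.tan(np.radians(p["vertical_fov"])/2)
    d=np.array([(px[1]-p["cx"])/f,-(px[0]-p["cy"])/f,-1.])
    a=np.array(p["attitude"],float)
    R=a if a.shape==(3,3) else Ro.from_euler('xyz',a).as_matrix()
    return np.array(p["xyz"]),R@d
def at(cam,px,z):
    o,d=ray(cam,px); return o+d*(z-o[2])/d[2]
def tri(pa,pb):
    A=[];b=[]
    for c,p in (("side",pa),("top",pb)):
        o,d=ray(c,p); d=d/np.linalg.norm(d); M=np.eye(3)-np.outer(d,d); A.append(M); b.append(M@o)
    return np.linalg.solve(sum(A),sum(b))
E
python3 - <<'E'
from h import *
for c in ("side","top"):
    print(c,vision.camera_params(c))
    cv2.imwrite(f"pics/{c}0.png",vision.grab_frame(c)[:,:,::-1])
Z=dict(grip=.083,pointer_tip=.030,bar_clip=.015,round_clip=.015,tube_mouth=.038,gauge=0,mallet=0,glue=0,jar=0,gouge_a=0,blank=0,brush=0)
for t,z in Z.items():
    for c in ("side","top"):
        for m in mark_of(c,t)[:2]:
            print(t,c,np.round(m["pixel"],1),round(m["confidence"],2),np.round(at(c,m["pixel"],z),4))
E
```

```text
side {'vertical_fov': 53.90154933462484, 'cx': 320.2003285788899, 'cy': 237.6513651813199, 'xyz': array([0.32718236, 0.7533455 , 0.61667649]), 'attitude': array([ 1.00602886,  0.01097101, -2.84694385])}
top {'vertical_fov': 42.90039308253514, 'cx': 319.63452268338636, 'cy': 242.54666512459576, 'xyz': array([ 0.38969589, -0.05772897,  1.6857701 ]), 'attitude': array([ 0.10096951,  0.00496125, -1.58526273])}
grip side [251.8 326.5] 0.83 [ 0.5497 -0.0034  0.083 ]
grip side [272.8 297.7] 0.49 [0.5823 0.0796 0.083 ]
pointer_tip side [272.  298.8] 0.61 [0.6063 0.0094 0.03  ]
pointer_tip top [224.1 298.3] 0.66 [0.6091 0.0056 0.03  ]
bar_clip side [309.9 265.7] 0.51 [0.6347 0.1235 0.015 ]
bar_clip top [218.  256.2] 0.52 [0.6298 0.1223 0.015 ]
round_clip side [294.  274.8] 0.62 [0.6356 0.0737 0.015 ]
round_clip top [216.8 278.5] 0.4 [0.6322 0.0607 0.015 ]
tube_mouth side [264.2 329.8] 0.63 [ 0.5488 -0.0245  0.038 ]
tube_mouth side [252.2 328.1] 0.39 [ 0.5647 -0.0667  0.038 ]
tube_mouth top [246.8 308.2] 0.69 [ 0.5456 -0.0208  0.038 ]
gauge side [284.8 326.3] 0.97 [ 0.55   -0.0019  0.    ]
gauge side [270.6 396.6] 0.17 [ 0.416  -0.0928  0.    ]
gauge top [250.  302.3] 0.79 [ 0.5406 -0.0035  0.    ]
mallet side [403.2 192.2] 0.85 [0.6688 0.346  0.    ]
mallet top [211.5 175.9] 0.86 [0.6537 0.3481 0.    ]
glue side [191.1 397.2] 0.56 [ 0.4757 -0.4765  0.    ]
glue top [270.3 470.9] 0.88 [ 0.4774 -0.4679  0.    ]
jar side [186.9 344.3] 0.97 [ 0.6291 -0.4619  0.    ]
jar top [216.5 471.9] 0.71 [ 0.6271 -0.4765  0.    ]
gouge_a side [281.9 368.4] 0.62 [ 0.4669 -0.0362  0.    ]
gouge_a top [292.1 335.4] 0.97 [ 0.4229 -0.0932  0.    ]
gouge_a top [277.2 315. ] 0.76 [ 0.4647 -0.0377  0.    ]
blank side [312.2 268.4] 0.24 [0.6347 0.1126 0.    ]
blank top [183.6 302.1] 0.59 [ 0.7273 -0.0051  0.    ]
brush side [447.6 340.7] 0.59 [0.4247 0.354  0.    ]
brush top [292.1 169.8] 0.67 [0.4296 0.3629 0.    ]
```

View pics/side0.png

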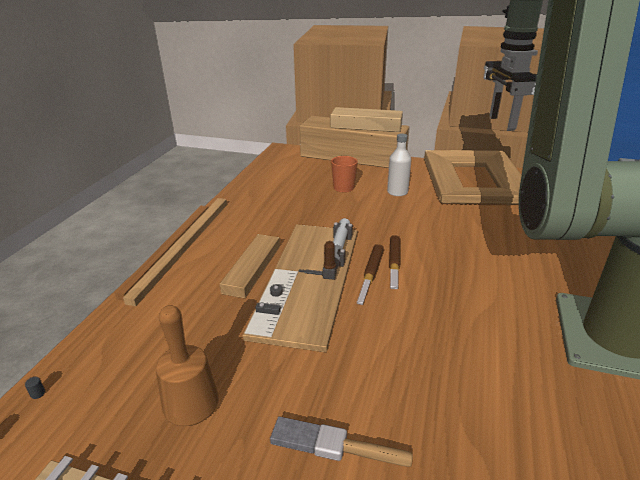

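View pics/top0.png

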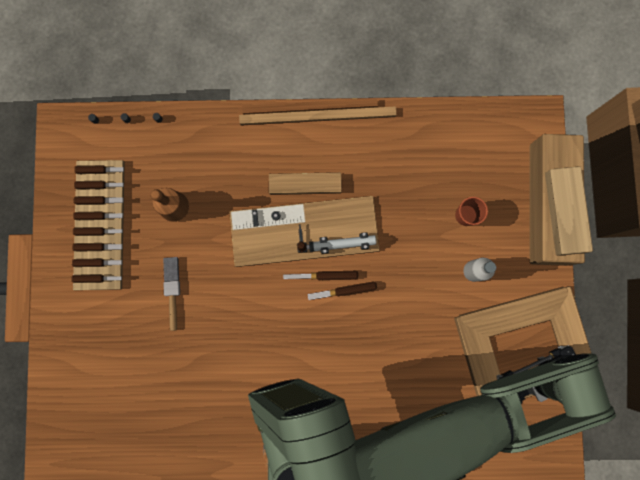

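The side view shows the handle at about (255,329), the round clip at (290,276) and the bar at (309,268). The top view shows the bar at (217,256), the round clip at (215,276) and the handle at (246,303). The networks' marks agree with these. I'll enlarge the crops to refine them.

```bash
python3 - <<'E'
import cv2
t=cv2.imread("pics/top0.png")[190:270,225:385]; s=cv2.imread("pics/side0.png")[215:355,240:365]
cv2.imwrite("pics/tc.png",cv2.resize(t,None,fx=5,fy=5,interpolation=cv2.INTER_CUBIC))
cv2.imwrite("pics/sc.png",cv2.resize(s,None,fx=4,fy=4,interpolation=cv2.INTER_CUBIC))
E
```

```text
(no output)
```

View pics/tc.png

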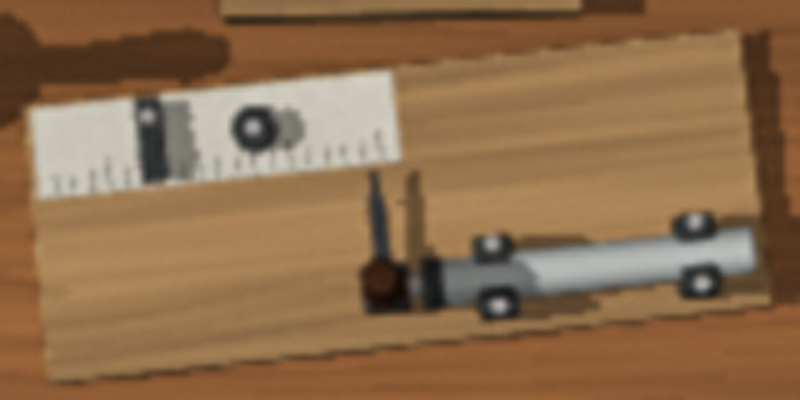

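View pics/sc.png

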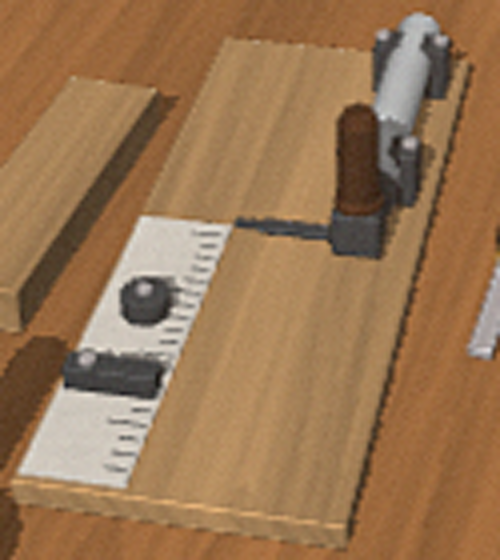

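The crops are sharp enough to pick the board corners, bar, handle and pointer in both views. I'll fit the gauge pose to those points.

```bash
python3 - <<'E'
from h import *
from scipy.optimize import least_squares
T=lambda x,y:(190+(y+.5)/5-.5,225+(x+.5)/5-.5); S=lambda x,y:(215+(y+.5)/4-.5,240+(x+.5)/4-.5)
C=[(190,-125),(190,30),(-210,30),(-210,-125)]
obs=[("top",T(*p),(*c,15)) for p,c in zip([(30,107),(48,382),(770,303),(740,33)],C)]
obs+=[("side",S(*p),(*c,15)) for p,c in zip([(15,482),(348,527),(470,66),(225,40)],C)]
obs+=[("top",T(374,172),(0,-66,30)),("side",S(234,222),(0,-66,30)),("top",T(385,281),(0,0,108)),("side",S(358,155),(0,0,83)),("side",S(358,109),(0,0,106))]
def world(g,v): c,s=np.cos(g[2]),np.sin(g[2]); return np.array([g[0]+c*v[0]-s*v[1],g[1]+s*v[0]+c*v[1]])
f=lambda g:np.concatenate([(at(c,p,v[2]/1e3)[:2]*1e3-world(g,v)) for c,p,v in obs])
r=least_squares(f,[545,0,1.67],loss='soft_l1',f_scale=3,x_scale=[1,1,.001]);g=r.x
print(g,"\n",f(g).reshape(-1,2).round(1))
def gl(w): d=w[:2]*1e3-g[:2]; c,s=np.cos(g[2]),np.sin(g[2]); return np.array([c*d[0]+s*d[1],-s*d[0]+c*d[1]]).round(1)
for n,w in dict(barT=at("top",T(151,140),.029),barS=at("side",S(112,364),.029),roundT=at("top",T(255,128),.029),tipT=at("top",T(374,172),.03),tipS=at("side",S(234,222),.03)).items(): print(n,gl(w))
for m in ("gouge_a","glue"): print(m)
s=monitor.read_state(); print(s["clock"],s["tcp_pos"],s["tool_rot"])
E
```

```text
[543.13695479  -2.66534867   1.66263044] 
 [[ 0.3 -4.9]
 [ 2.1 -0.6]
 [ 3.   1.1]
 [-1.  -0.1]
 [-3.1  0.3]
 [-0.4 -0.9]
 [-1.   8.1]
 [-1.6  5.4]
 [ 0.5 -0.8]
 [ 1.   0.2]
 [-1.3 -2.6]
 [-0.1  3.2]
 [ 1.8 -3.5]]
barT [118.9 -97.2]
barS [120. -97.]
roundT [ 61.6 -97.7]
tipT [ -0.8 -66.4]
tipS [  0.1 -67. ]
gouge_a
glue
1.3 [ 0.22904611 -0.52739671  0.22421324] [-3.14151135e+00  2.54979862e-05  4.09743483e-01]
```

The fit puts the gauge at (543,-3) mm with yaw 1.663. Both views put the bar about 119.5 mm from the pointer tip. I'll close the fingers along the pull (tool yaw 0.092) and move to a hover first.

>>> drive_tool(
  commands=[
    [20,34,0,-0.03],
    [40,68,0,-0.06],
    [60,102,0,-0.09],
    [80,136,0,-0.12],
    [100,170,0,-0.15],
    [120,204,0,-0.18],
    [140,238,0,-0.21],
    [160,268,0,-0.24],
    [178,298,0,-0.27],
    [196,328,0,-0.3],
  ],
  grip=1,
)

```text
clock: 2.13
tcp_pos: [0.4258, -0.1977, 0.2246]
tool_rot: [3.141, -0.001, 0.108]
ft_force: [0.9, -0.8, 0.7]
opening: 1.001
finger_force: 0.0
```

>>> drive_tool(
  commands=[
    [20,33,0,-0.01],
    [40,66,0,-0.018],
    [60,100,0,-0.018],
    [80,133,0,-0.018],
    [95,160,0,-0.018],
    [107,180,0,-0.018],
    [114,191,0,-0.018],
    [118,197,0,-0.018],
    [118,197,0,-0.018],
    [118,197,0,-0.018],
  ],
)

```text
clock: 2.97
tcp_pos: [0.5428, -0.0032, 0.2241]
tool_rot: [3.141, 0.001, 0.091]
ft_force: [-0.3, 0.6, -0.2]
opening: 1.001
finger_force: 0.0
```

>>> drive_tool(
  commands=[
    [0,0,-25,0],
    [0,0,-50,0],
    [0,0,-75,0],
    [0,0,-100,0],
    [0,0,-120,0],
    [0,0,-132,0],
    [0,0,-139,0],
    [0,0,-141,0],
    [0,0,-141,0],
  ],
  grip=0.6,
)

```text
clock: 3.72
tcp_pos: [0.5433, -0.003, 0.0836]
tool_rot: [3.141, -0.0, 0.091]
ft_force: [0.5, 0.2, 0.0]
opening: 0.603
finger_force: 0.0
```

```bash
python3 - <<'E'
from h import *
s=cv2.resize(vision.grab_frame("side")[190:340,240:440,::-1],None,fx=4,fy=4); cv2.imwrite("pics/s1.png",s)
t=monitor.read_state(); print(t["tcp_pos"],t["joints"],t["opening"],t["ft_force"])
E
```

```text
[ 0.54395405 -0.00294092  0.08429742] [-1.64503468e-01  2.98357987e-01  1.74270626e+00 -7.62149333e-05
  1.09861966e+00  1.31508566e+00] 0.6029220367811489 [-0.3980871   0.34069547  0.02446389]
```

View pics/s1.png

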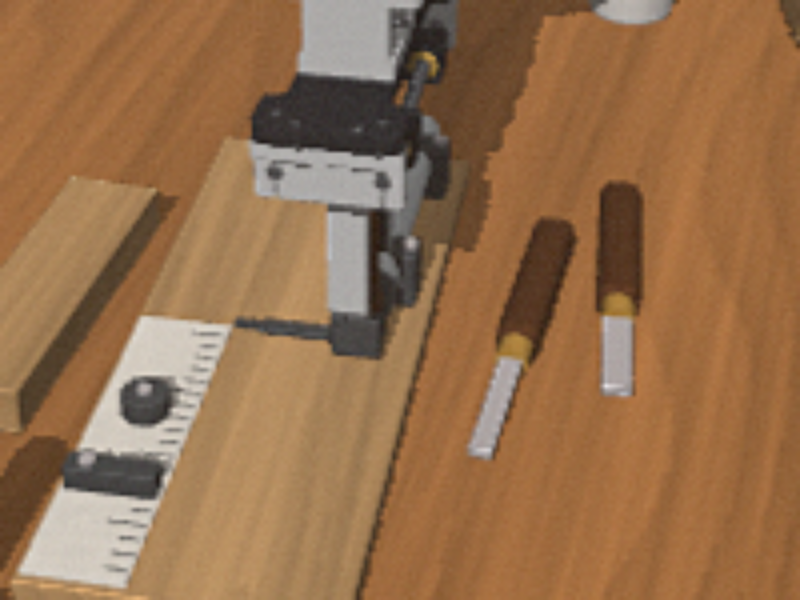

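The handle sits between the fingers: the near finger is at about (260,350) in the crop, as expected when centred. I'll close in small steps, since the full force of 30 N per finger would exceed the 40 N total.

>>> drive_tool(
  commands=[
    [0,0,0,0],
    [0,0,0,0],
    [0,0,0,0],
  ],
  grip=0.27,
)

```text
clock: 4.02
tcp_pos: [0.5439, -0.0025, 0.0843]
tool_rot: [3.141, -0.002, 0.092]
ft_force: [0.5, -0.3, -0.6]
opening: 0.425
finger_force: 0.0
```

>>> drive_tool(
  commands=[
    [0,0,0,0],
    [0,0,0,0],
  ],
  grip=0.24,
)

```text
clock: 4.18
tcp_pos: [0.5433, -0.0023, 0.0836]
tool_rot: [3.141, -0.001, 0.092]
ft_force: [0.5, -0.1, 0.1]
opening: 0.281
finger_force: 0.0
```

>>> drive_tool(
  commands=[
    [0,0,0,0],
    [0,0,0,0],
  ],
  grip=0.232,
)

```text
clock: 4.35
tcp_pos: [0.5433, -0.0029, 0.0835]
tool_rot: [3.14, -0.0, 0.092]
ft_force: [-0.8, -1.9, 0.9]
opening: 0.236
finger_force: 1.3
```

>>> drive_tool(
  commands=[
    [0,0,0,0],
    [0,0,0,0],
  ],
)

```text
clock: 4.52
tcp_pos: [0.5433, -0.0029, 0.0835]
tool_rot: [3.141, -0.0, 0.092]
ft_force: [0.5, -2.4, 0.6]
opening: 0.234
finger_force: 2.9
```

>>> drive_tool(
  commands=[
    [0,0,0,0],
    [0,0,0,0],
    [0,0,0,0],
  ],
  grip=0.228,
)

```text
clock: 4.77
tcp_pos: [0.5433, -0.0028, 0.0835]
tool_rot: [3.141, -0.0, 0.092]
ft_force: [0.2, -3.7, 1.2]
opening: 0.232
finger_force: 10.1
```

The grip is 10 N. Now I'll pull about 100 mm slowly, then measure.

>>> drive_tool(
  commands=[
    [-0.5,5,0,0],
    [-1.4,15,0,0],
    [-2.5,27,0,0],
    [-3.7,40,0,0],
    [-5,54,0,0],
    [-6.3,68,0,0],
    [-7.5,82,0,0],
    [-8.5,92,0,0],
    [-9.2,100,0,0],
    [-9.2,100,0,0],
  ],
)

```text
clock: 5.6
tcp_pos: [0.5338, 0.0985, 0.0835]
tool_rot: [3.14, -0.0, 0.094]
ft_force: [-0.8, -5.7, 2.2]
opening: 0.231
finger_force: 10.3
```

```bash
python3 - <<'E'
from h import *
for c in ("side","top"): 
    f=vision.grab_frame(c)[:,:,::-1]; cv2.imwrite(f"pics/{c}2.png",f)
    for m in mark_of(c,"pointer_tip")[:2]: print(c,m["pixel"],m["confidence"],at(c,m["pixel"],.03).round(4))
s=cv2.imread("pics/side2.png")[250:350,230:370]; cv2.imwrite("pics/s2.png",cv2.resize(s,None,fx=5,fy=5,interpolation=cv2.INTER_CUBIC))
t=cv2.imread("pics/top2.png")[190:270,225:355]; cv2.imwrite("pics/t2.png",cv2.resize(t,None,fx=6,fy=6,interpolation=cv2.INTER_CUBIC))
s=monitor.read_state(); print(s["tcp_pos"],s["ft_force"],s["finger_force"])
E
```

```text
side [300.8, 286.2] 0.69 [0.5993 0.1038 0.03  ]
top [272.0, 471.5] 0.6 [ 0.4712 -0.462   0.03  ]
top [214.7, 255.1] 0.27 [0.6368 0.1237 0.03  ]
[0.53388973 0.0972206  0.08345548] [ 0.49492619 -7.2463085   1.93319184] 10.273195416375529
```

View pics/s2.png

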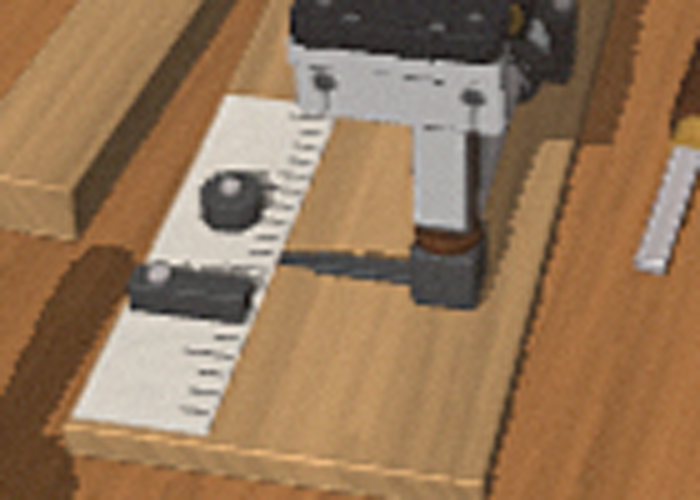

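View pics/t2.png

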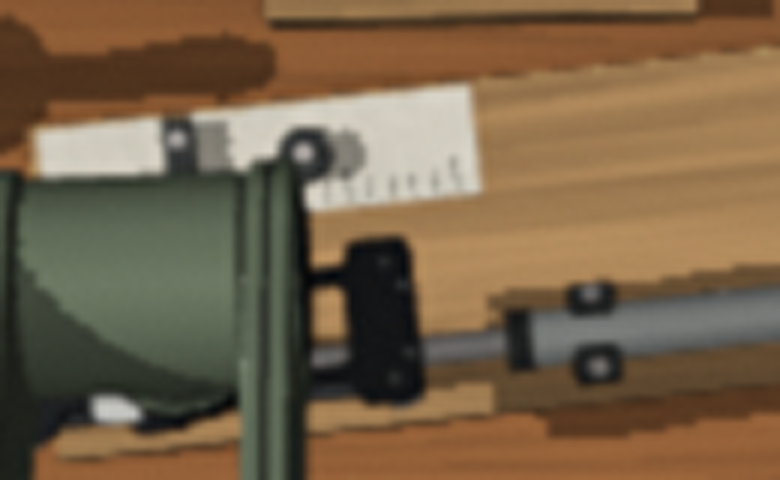

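```bash
python3 - <<'E'
from h import *
g=np.array([543.1,-2.7,1.6626]);c,s=np.cos(g[2]),np.sin(g[2])
S=lambda x,y:(250+(y+.5)/5-.5,230+(x+.5)/5-.5)
def gl(w): d=w[:2]*1e3-g[:2]; return np.array([c*d[0]+s*d[1],-s*d[0]+c*d[1]]).round(1)
print("tip",gl(at("side",S(281,258),.03)),"tip_net",gl(at("side",(300.8,286.2),.03)))
for p in [(258,271),(252,295),(132,287)]: print(p,gl(at("side",S(*p),.029)))
print("foot of near end",gl(at("side",S(247,322),.015)))
print(gl(at("side",mark_of("side","bar_clip")[0]["pixel"],.015)), gl(monitor.read_state()["tcp_pos"]))
E
```

```text
tip [102.2 -66.1] tip_net [100.9 -65.7]
(258, 271) [110.1 -73.1]
(252, 295) [123.9 -71.6]
(132, 287) [ 128.  -117.5]
foot of near end [123.7 -74.4]
[124.6 -99.7] [100.3   0. ]
```

>>> drive_tool(
  commands=[
    [-0.4,5,0,0],
    [-0.9,10,0,0],
    [-1.4,15,0,0],
    [-1.7,18,0,0],
    [-1.7,18,0,0],
    [-1.7,18,0,0],
    [-1.7,18,0,0],
  ],
)

```text
clock: 6.43
tcp_pos: [0.5323, 0.1148, 0.0835]
tool_rot: [3.139, -0.0, 0.092]
ft_force: [-0.3, -6.7, 3.0]
opening: 0.229
finger_force: 10.3
```

```bash
python3 - <<'E'
from h import *
f=vision.grab_frame("side")[:,:,::-1]; cv2.imwrite("pics/s3.png",cv2.resize(f[280:340,240:345],None,fx=7,fy=7,interpolation=cv2.INTER_CUBIC))
s=monitor.read_state(); print(s["tcp_pos"],s["ft_force"],s["finger_force"],s["clock"])
E
```

```text
[0.53224567 0.11481084 0.08344581] [ 0.61945682 -7.28381101  2.3968812 ] 10.328178706113249 6.4833
```

View pics/s3.png

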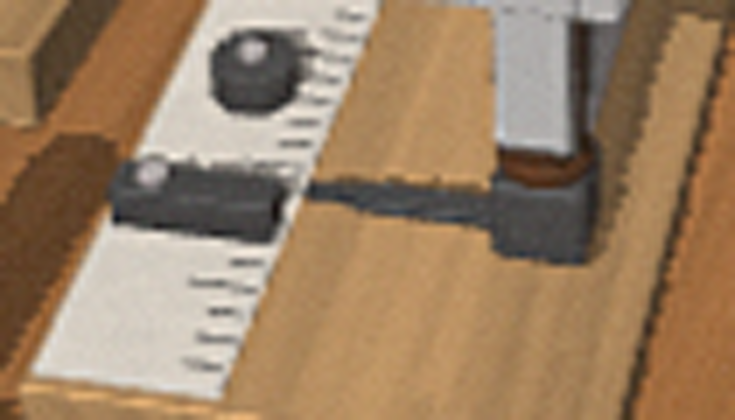

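The pointer tip at (188,310) is level with the bar's near end, which spans rows 172 to 208 and centres on about 190. The pointer's line meets the bar roughly 1.5 mm short of its centre, so I'll move that much further. That also fits the first top-view estimate of 119.7 mm.

>>> drive_tool(
  commands=[
    [-0.1,1.5,0,0],
    [-0.1,1.5,0,0],
    [-0.1,1.5,0,0],
    [-0.1,1.5,0,0],
    [-0.1,1.5,0,0],
  ],
)

```text
clock: 6.9
tcp_pos: [0.5321, 0.1162, 0.0835]
tool_rot: [3.139, 0.0, 0.092]
ft_force: [0.3, -7.7, 3.0]
opening: 0.229
finger_force: 10.3
```

```bash
python3 - <<'E'
from h import *
s=monitor.read_state(); print(s["tcp_pos"],s["joint_velocities"].round(3) if hasattr(s["joint_velocities"],'round') else s["joint_velocities"],s["finger_force"]); print(bot.close_job())
E
```

```text
[0.53212582 0.11624299 0.08346335] [-0.001  0.001 -0.001  0.001  0.    -0.   ] 10.332839787297416
the job is handed in; nothing more can be done
None
```

The job is handed in: the rod is pulled out about 119 mm, its pointer level with the bar clip to within about 2 mm by my measurements, and the handle is still held at about 10 N per finger; no verdict came back.

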